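Make room in the row and file a tube rack

TASK

File the yellow rack of sample tubes in the tray between the red and the blue rack: nudge the standing racks apart along the tray, gently, until there is room, then slide the yellow rack down into the gap until it stands flat on the tray floor. Keep the racks of the row standing in the tray (slide them, don't lift or tip them), never shove hard against the tray or slam anything down into it, and leave the other things on the table where they are.

Things in the scene. Friction and masses are not known exactly. Their poses are not given: they have to be found in the camera images.
- tray: grey tray frame fixed to the table, 146 x 300 mm outside, walls 6 mm thick, 22 mm tall. Racks stand in it in a row along its y, each with its length along x, in a width of 134 mm. Two black stop blocks, 82 mm tall, close the row: 235 mm apart, clamped rigidly as a pair, but anything up to 13 mm off the tray's middle (so stop faces at y = +-117.5 mm, +-13 mm). Origin: centre of the underside.
- floorplate: the tray's smooth steel floor, 134 x 288 mm, its top 5 mm above the table; origin: centre of its underside, same axes as the tray. Racks slide easily on it (friction about 0.12) until they come up against each other and a stop block. With the fifth rack in, the row has only 5 mm of play in all.
- rack_yellow: tube rack with yellow handle and bands, the one to put in; starts on the table. White, rigid, 0.2 to 0.35 kg, 130 mm long (x), 46 wide (y). Two end blocks (30 to 65 mm from the middle in x, 76 mm tall) hold capped tubes, tops at 92 mm; between them an open bay over the 26 mm tall foot. The blocks' lowest 8 mm taper in by 3 mm. Origin: centre of the underside, z up.
- yellow_handle (a point): top centre of the yellow rack's carrying handle, 76 mm above its underside. All racks have this handle: a flat upright plate in the middle of the bay, 10 mm thick (rack's y), 40 mm long (rack's x), free on both broad sides from 26 mm up to its top at 76 mm. Good for gripping and for pushing sideways with closed fingers.
- rack_red: tube rack of the same make, size and origin as the yellow one. Red handle and bands. Stands in the tray next to the blue one, on either side of it.
- rack_blue: tube rack of the same make, size and origin as the yellow one. Blue handle and bands. Stands in the tray next to the red one, 1 to 4 mm from it.
- spare_a: tube rack of the same make, size and origin as the yellow one. Grey handle and bands, white caps. Stands in the tray, in the row.
- spare_b: tube rack of the same make, size and origin as the yellow one. Grey handle and bands, white caps. Stands in the tray at the -y end of the row.
- sanitizer: clear pump bottle with white pump, 72 mm across, 200 mm tall; origin: centre of the underside. Bystander.
- tissues: purple pack of tissues, 110 x 170 x 60 mm; origin: centre of the underside. Bystander.
- phone: black phone lying flat, 155 x 75 x 9 mm; origin: centre of the underside. Bystander.
- labels: roll of paper labels lying flat, 84 mm across, 50 mm tall; origin: centre of the underside. Bystander.

How it is judged (in metres and radians):
On the way:
1. the red and the blue rack have been moved apart so far that another rack fits between them (horizontal distance between rack_red and rack_blue above 0.0915 m), for 0.1 s.
At the end, for the whole second after the job is handed in: Yellow stands on the tray floor (within 3 mm, tilt < 0.05 rad), across the tray (within 0.1 rad, 6 mm of its centre line), at most 57 mm from red and from blue, which are at least 90.5 mm apart; the four others stand upright on the tray floor; all at rest (z of rack_yellow in the frame of tray between 0.002 and 0.008 m and x of rack_yellow in the frame of tray between -0.006 and 0.006 m and angle between the x axis of rack_yellow and the x axis of tray, either way round below 0.1 rad and angle between each of rack_yellow, rack_red, rack_blue, spare_a, spare_b's own z axis and vertical below 0.05 rad and horizontal distance between rack_yellow and rack_red below 0.057 m and horizontal distance between rack_yellow and rack_blue below 0.057 m and horizontal distance between rack_red and rack_blue above 0.0905 m and linear speed of each of rack_yellow, rack_red, rack_blue, spare_a, spare_b below 0.01 m/s and z of rack_red in the frame of tray between 0.002 and 0.008 m and z of rack_blue in the frame of tray between 0.002 and 0.008 m and z of spare_a in the frame of tray between 0.002 and 0.008 m and z of spare_b in the frame of tray between 0.002 and 0.008 m); the robot touches nothing.
It fails at once if something presses on the tray frame and its stop blocks with more than 25 N (contact force between tray and anything else above 25 N).
It fails at once if something presses on the tray floor with more than 45 N, the racks' weight of up to 18 N included (contact force between floorplate and anything else above 45 N).
It fails at once if a rack of the row is lifted more than 15 mm off the tray floor or tipped by more than 0.25 rad (z of any of rack_red, rack_blue, spare_a, spare_b in the frame of tray above 0.02 m or angle between any of rack_red, rack_blue, spare_a, spare_b's own z axis and vertical above 0.25 rad).
It fails at once if a bystander is moved by more than 30 mm (distance of any of sanitizer, tissues, phone, labels from where it was at the start of the episode above 0.03 m).
It also fails if it takes over 69 s, if anything falls off the work surface, if the arm or the gripper's body presses on something with over 40 N, if the wrist force passes 120 N, or if a joint passes its speed limit or range.

ROBOT

A 6-joint arm with a two-finger parallel gripper is mounted at the origin on the work surface. World frame = base frame: x ahead of the robot, y to its left, z up, the work surface at z = 0. Lengths are in mm, angles in degrees, forces in N, time in s.
With the tool pointing down it reaches from about 300 to 750 mm from the base axis. Payload 8.5 kg.
Tool frame: the origin (TCP) lies on the mounting face of the last link; the fingertips stand 166 mm ahead of it and the grasp point (between the pads) lies 147 mm ahead of it; z points along the fingers, y is the line along which they close (so a half turn about z gives the same grasp; the last joint's range is limited). The gripper opens to 88 mm and grips with 3 to 60 N. Pads are 18 mm wide; open, the fingers measure 123 mm over their backs; the gripper's body (75 mm by 187 mm) begins 45 mm behind the grasp point.
Start: joints at [58.081, 21.807, 74.336, -0, 83.858, -12.336], TCP at [184.342, 518.17, 404.748] pointing down, gripper open.
Joint ranges: [-178.18, 178.18], [-50.72, 133.34], [12.68, 142.11], [-81.47, 261.47], [9.98, 163.14], [-165.26, 165.26]. Speed limits (degrees/s): [136.94, 136.94, 180, 180, 180, 180].

INTERFACE

Orientations are given as [roll, pitch, yaw] about the fixed x, y, z axes, in that order (R = Rz(yaw) Ry(pitch) Rx(roll)).
In Python, from workcell import sensors, snapshot, camera_model, hand_in, silhouettes, mark_of gives the robot as it stands.
- The arm moves only by the tool send_rows, never from a script. Its argument "moves" is a list of rows, each a list of 3 entries, a list of its own where there are three numbers: the shift along the tool's x, y, z in cm, then the turn about the tool's z in rad, then the opening, from -1 (shut) to 1 (fully open). In form: [[[x, y, z], roll, claw], ...]. A call has 1 to 10 rows; each row is the pose to reach, as a shift and turn from the pose commanded when the call began, along the tool's axes at that moment; what a row does not reach only later rows make up. A row lasts 1/8 s, in which the tool goes at most 62.5 mm and 10.7 degrees, less where a joint would pass 70% of its speed; a pose out of reach is approached as far as the arm can. A call with a gripper value outside its range is refused whole. The fingers move at their own pace and stop on an object; "force" is the grip in N (left out, the last holds). Time passes only in rows, so rows that repeat a pose let the fingers close. It gives the time, the measured TCP pose, the force, the opening and the grip force at its end, in the units of the state.
- sensors.get_state(): the state, without advancing time (a new reading comes with each control period).
- snapshot(name): name is "side" or "top" or "wrist"; returns the picture (400x640x3 uint8, red, green, blue); there is no depth.
- camera_model(name): a dict with "fov_y" (degrees; the focal length in pixels is half the picture's height over the tangent of half this angle, whatever the lens; pixels are square), "cx", "cy" (the principal point, pixels), "rvec" (rotation vector, rad) and "tvec" (3), from world to camera coordinates, as OpenCV has them. Camera axes: x right, y down, z forward; pixel columns grow to the right and rows downward; lengths in mm; the calibration is good to about 2 mm. A picture is of the moment at which its call begins: read the wrist's pose just before it. camera_model takes no time and is no camera call; for the wrist camera it gives the pose at the moment of the call.
- hand_in(): hands the job in; it is judged then, once.
Trained networks look in the newest picture that a camera, given by its name, has taken for a name from the list of things; names that differ only in an ending like _2 or _b are one class to them, and where a whole thing is asked for, a point or a joint stands for the part that bears it (a point fixed in the world has none). Each returns a list of dicts, best first, with "score" (0 to 1); they miss things now and then, are a little off and sometimes report something else, mostly with a low value. They report only what shows in the picture. A call takes as long as a camera call.
- silhouettes(camera, thing): "region" (400x640 bool, what is visible of it) and "point" ([column, row] as shares, 0 to 1, of the picture: columns of its width, rows of its height, amid what is visible of it).
- mark_of(camera, thing): "point" ([column, row] as shares, 0 to 1, of the picture: columns of its width, rows of its height: a listed point, or the origin of a listed thing).
The state is a dict: "time_s": time; "joint_pos": joint angles; "qvel": joint speeds; "joint_efforts": joint torques, N m; "ee_pos": TCP position; "tool_rot": TCP orientation; "contact_force": force on the tool from outside, world axes, zero at the start; "torque": the same for the moment, N m; "width": opening from 0.0 (shut) to 1.0 (fully open); "grip_force": force on a finger pad.
Only numpy, scipy, OpenCV 4.12 (cv2) and the standard library are available. Lean on these libraries where they do the work, as an engineer would, in place of code of your own. Each camera call takes 0.05 s, during which the arm holds its last target. There are 200 camera calls.

## Working session

There is one attempt and no reset: what is moved stays moved. The work goes in short steps, Python scripts to look and compute and a tool call to move; the robot and the scene stay as the last step left them, time stands still between calls to the robot, and variables do not carry over. Pictures are saved under pics/ and viewed, at most 10 in all, crops included, and the job is handed in when it is done.

Besides the shell and the picture viewer there is one more tool, called after ">>>" in YAML: its name, and indented under it one key for each argument. send_rows: Moves the arm, as the interface text tells. Its arguments: {"type":"object","properties":{"moves":{"type":"array"},"force":{"type":"number"}},"required":["moves"]}

```bash
mkdir -p pics; cat > h.py <<'E'
import numpy as np, cv2
from workcell import sensors, snapshot, camera_model, hand_in, silhouettes, mark_of
def cam(n):
    c=camera_model(n); R,_=cv2.Rodrigues(np.array(c['rvec'],float)); t=np.array(c['tvec'],float).ravel()
    f=200/np.tan(np.radians(c['fov_y'])/2); return f,c['cx'],c['cy'],R,t
def ray(m,p):
    f,cx,cy,R,t=m; d=R.T@np.array([(p[0]*640-cx)/f,(p[1]*400-cy)/f,1]); return -R.T@t,d/np.linalg.norm(d)
def tri(rays):
    A=0;b=0
    for o,d in rays:
        P=np.eye(3)-np.outer(d,d);A=A+P;b=b+P@o
    X=np.linalg.solve(A,b); return X,[np.linalg.norm((np.eye(3)-np.outer(d,d))@(X-o)) for o,d in rays]
def atz(r,z): o,d=r; return o+d*(z-o[2])/d[2]
def save(n,im): cv2.imwrite('pics/'+n+'.png',im[:,:,::-1])
E
python3 - <<'E'
from h import *
np.set_printoptions(precision=1,suppress=True)
s=sensors.get_state();print(s)
M={}
ims=[]
for n in('side','top','wrist'):
    M[n]=cam(n); im=snapshot(n); ims.append(im); print(n,M[n][:3],-M[n][3].T@M[n][4],camera_model(n).keys())
save('all',cv2.resize(np.vstack([ims[1],ims[0]]),(640,800)) if 0 else ims[1]); save('side',ims[0])
for th in('tray','rack_yellow','yellow_handle','rack_red','rack_blue','spare_a','sanitizer','tissues','phone','labels'):
    R=[]
    for n in('top','side'):
        r=mark_of(n,th)[:3]
        for q in r: print(th,n,round(q['score'],2),np.array(q['point'])*[640,400], atz(ray(M[n],q['point']),76 if 'handle' in th else 5))
        if r:R.append(ray(M[n],r[0]['point']))
    if len(R)>1: print('  tri',*tri(R))
E
```

```text
{'time_s': 0.0, 'joint_pos': array([ 58.1,  21.8,  74.4,  -0. ,  83.9, -12.3]), 'qvel': array([ 0. , -0. ,  0. , -0. , -0. ,  0.1]), 'joint_efforts': array([  0. , -43.8, -22.5,   0.1,   0. ,  -0. ]), 'ee_pos': array([184.3, 518.2, 404.1]), 'tool_rot': array([-179.9,   -0. ,  160.4]), 'contact_force': array([0.1, 0.4, 0.1]), 'torque': array([-0.,  0.,  0.]), 'grip_force': 0.0, 'width': 0.9965544159843703}
side (np.float64(448.59649722466673), 324.2299488720567, 195.69751979454097) [ -74.1 -854.4  756. ] dict_keys(['fov_y', 'cx', 'cy', 'rvec', 'tvec'])
top (np.float64(464.33320340008703), 313.00978466924204, 203.70643599214478) [ 368.5   74.4 1269.7] dict_keys(['fov_y', 'cx', 'cy', 'rvec', 'tvec'])
wrist (np.float64(344.3219596331771), 317.9704796261222, 192.79064998609255) [112.1 545.3 384. ] dict_keys(['fov_y', 'cx', 'cy', 'rvec', 'tvec'])
tray top 0.38 [249.7 138.9] [765.2 247.7   5. ]
tray side 0.7 [318.2 221.6] [529.7  45.8   5. ]
tray side 0.28 [386.7 200.9] [775.9  25.    5. ]
  tri [ 774.4  301.8 -216.1] [np.float64(63.00680998366918), np.float64(63.00680998366932)]
rack_yello
[... 1418 characters left out ...]
251.5   5. ]
tissues side 0.96 [342.9 176.7] [751.6 227.1   5. ]
tissues side 0.59 [318.7 220.4] [534.4  50.1   5. ]
tissues side 0.49 [386.6 199.9] [779.5  29.5   5. ]
  tri [771.7 253.9 -13.6] [np.float64(0.34292020916242355), np.float64(0.34292020916254723)]
phone top 0.76 [183.3 304.3] [306.4 409.2   5. ]
phone side 0.63 [202.8 186.4] [321.2 420.1   5. ]
  tri [311.4 404.3  16. ] [np.float64(4.807437258021962), np.float64(4.807437258021968)]
labels top 0.82 [400.9 138.4] [ 772.1 -180.1    5. ]
labels top 0.55 [326.9 221.3] [533.   28.3   5. ]
labels side 0.96 [431.7 234.2] [ 766.6 -179.9    5. ]
  tri [ 770.7 -179.1    3.5] [np.float64(2.1566202702113904), np.float64(2.1566202702112394)]
```

```bash
python3 -c "
import cv2
a=cv2.imread('pics/all.png')[100:300,230:480];cv2.imwrite('pics/top_c.png',cv2.resize(a,(750,600),interpolation=2))
a=cv2.imread('pics/side.png')[150:310,230:440];cv2.imwrite('pics/side_c.png',cv2.resize(a,(788,600),interpolation=2))"
```

```text
(no output)
```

View pics/top_c.png

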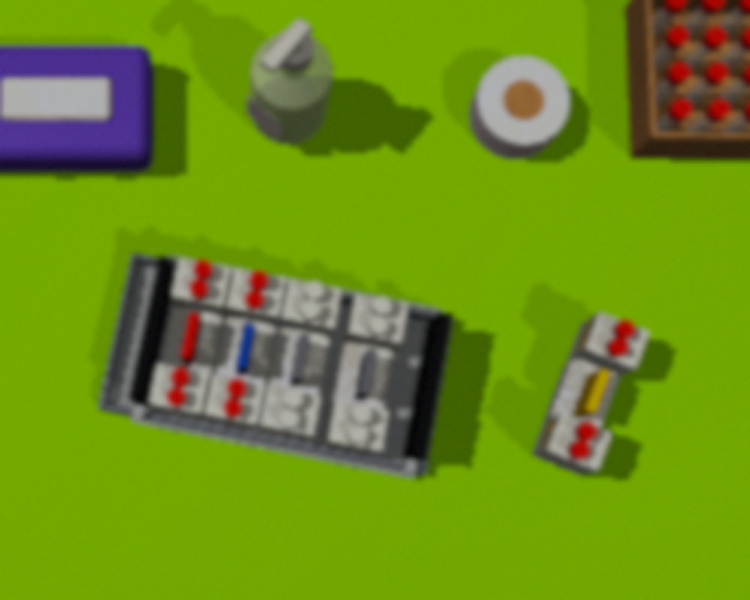

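View pics/side_c.png

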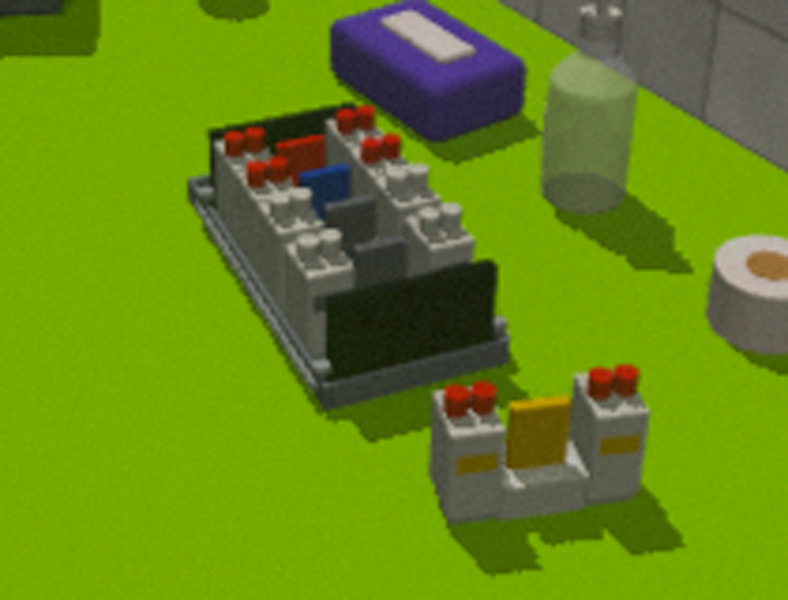

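The row runs along about 77° in the world. From +y it goes stop, red, blue, spare_a, gap, spare_b, gap, stop. Yellow is on the table at about (504, -232), turned roughly -23°. Next I'll look from above with the wrist camera.

>>> send_rows:
  moves:
    - [[-56,-33,0],-0.12,1]
    - [[-56,-33,0],-0.12,1]
    - [[-56,-33,0],-0.12,1]
    - [[-56,-33,0],-0.12,1]
    - [[-56,-33,0],-0.12,1]
    - [[-56,-33,0],-0.12,1]
    - [[-56,-33,0],-0.12,1]
    - [[-56,-33,0],-0.12,1]
    - [[-56,-33,0],-0.12,1]
    - [[-56,-33,0],-0.12,1]

```text
time_s: 2.4
ee_pos: [586.4, 36.9, 404.9]
tool_rot: [180.0, 0.0, 167.3]
contact_force: [-0.3, 0.6, 1.0]
width: 1.001
grip_force: 0.0
```

>>> send_rows:
  moves:
    - [[0,0,0],0,1]
    - [[0,0,0],0,1]
    - [[0,0,0],0,1]

```text
time_s: 2.78
ee_pos: [584.6, 39.9, 405.1]
tool_rot: [180.0, 0.0, 167.4]
contact_force: [-0.1, -0.4, 0.1]
width: 0.996
grip_force: 0.0
```

```bash
python3 - <<'E'
from h import *
np.set_printoptions(precision=1,suppress=True)
s=sensors.get_state();print(s['ee_pos'],s['tool_rot'],s['joint_pos'],s['time_s'])
m=cam('wrist');im=snapshot('wrist');save('w1',im);np.savez('w1',f=m[0],cx=m[1],cy=m[2],R=m[3],t=m[4]);print(-m[3].T@m[4])
for th in('tray','rack_red','rack_blue','spare_a','yellow_handle','rack_yellow'):
    for q in mark_of('wrist',th)[:4]: print(th,round(q['score'],2),np.array(q['point'])*[640,400],atz(ray(m,q['point']),76 if 'handle' in th else 5))
E
```

```text
[584.6  39.9 405.1] [180.    0.  167.4] [ -7.7  25.4  68.3   0.   86.2 -85. ] 2.775
[509.8  58.  384.8]
rack_red 0.84 [384.1 111.3] [552.2 121.6   5. ]
rack_red 0.43 [511.  264.8] [769.8 244.7   5. ]
rack_blue 0.61 [337.5 110.6] [540.5  72.8   5. ]
spare_a 0.56 [292.6 112.2] [531.6  25.3   5. ]
spare_a 0.56 [235.5 115.6] [521.6 -35.8   5. ]
spare_a 0.47 [510.2 261.7] [765.3 244.1   5. ]
yellow_handle 0.59 [  6.5 151.1] [ 504.2 -229.6   76. ]
rack_yellow 0.96 [ 67.2 138.8] [ 505.1 -223.9    5. ]
```

View pics/w1.png

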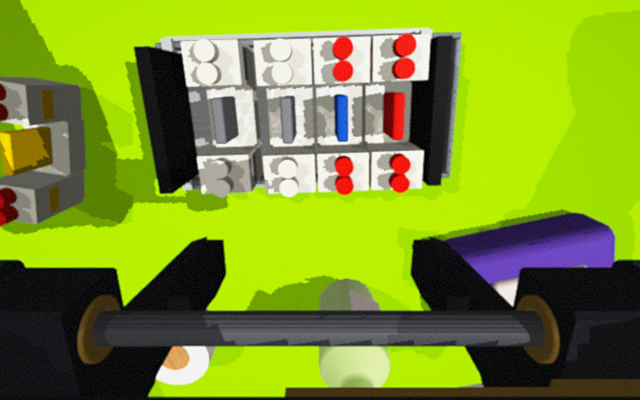

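The wrist view shows, left to right, the -y stop (col 178-197), spare_b, spare_a, blue (handle 343,118), red (handle 400,117) and the +y stop (about 435). Red is nearly touching the +y stop. I'll rectify at handle-top height to measure accurately.

```bash
cat >> h.py <<'E'
def rect(im,m,c,yaw,z,w=420,h=300,k=2):
    # output u along tray +y (right), v along tray x (down); centre c, k px/mm
    f,cx,cy,R,t=m; a=np.radians(yaw); ex=np.array([np.cos(a),np.sin(a),0]); ey=np.array([-np.sin(a),np.cos(a),0])
    u,v=np.meshgrid((np.arange(w)-w/2)/k,(np.arange(h)-h/2)/k)
    P=np.array([c[0],c[1],z])+u[...,None]*ey+v[...,None]*ex
    q=P@R.T+t; return cv2.remap(im,(f*q[...,0]/q[...,2]+cx).astype('f4'),(f*q[...,1]/q[...,2]+cy).astype('f4'),cv2.INTER_CUBIC)
E
python3 - <<'E'
from h import *
d=np.load('w1.npz');m=(d['f'],d['cx'],d['cy'],d['R'],d['t'])
im=cv2.imread('pics/w1.png')
a=rect(im,m,(530,45),-12.6,81,640,260,2);b=rect(im,m,(530,45),-12.6,27,640,260,2)
o=np.vstack([a,b])
for i in range(0,640,20): cv2.line(o,(i,0),(i,8 if i%100 else 16),(255,0,255),1);cv2.line(o,(i,260),(i,268 if i%100 else 276),(255,0,255),1)
cv2.imwrite('pics/rect.png',o)
E
```

```text
(no output)
```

View pics/rect.png

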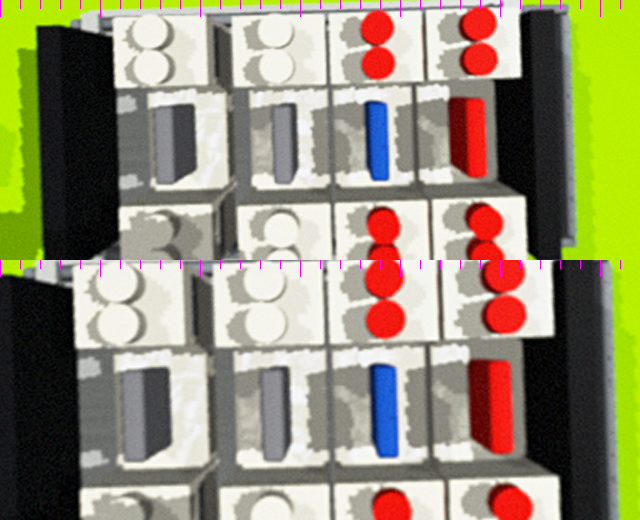

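At 81 mm height and 2 px/mm, the handle tops sit at cols 164, 283, 379 and 478. That gives spare_b -78, spare_a -18, blue +29.5 and red +79 mm along the row, with the tray yaw near -11°. There's about 3 mm free at the +y stop and about 29 mm at the -y stop. I'll put the closed fingers between the red and blue handles, with the thin side along the row.

>>> send_rows:
  moves:
    - [[5,4.7,2],1.54,-1]
    - [[5,4.7,4],1.54,-1]
    - [[5,4.7,6],1.54,-1]
    - [[5,4.7,8],1.54,-1]
    - [[5,4.7,10],1.54,-1]
    - [[5,4.7,10],1.54,-1]
    - [[5,4.7,10],1.54,-1]
    - [[5,4.7,10],1.54,-1]
    - [[5,4.7,10],1.54,-1]
    - [[5,4.7,10],1.54,-1]
  force: 20

```text
time_s: 4.38
ee_pos: [546.8, 95.7, 304.8]
tool_rot: [180.0, 0.0, 79.1]
contact_force: [0.7, 0.6, -0.6]
width: 0.004
grip_force: 0.0
```

>>> send_rows:
  moves:
    - [[0,0,0],0,-1]
    - [[0,0,0],0,-1]

```text
time_s: 4.62
ee_pos: [546.9, 95.6, 304.8]
tool_rot: [180.0, 0.0, 79.1]
contact_force: [0.0, 0.4, 0.7]
width: 0.005
grip_force: 0.0
```

>>> send_rows:
  moves:
    - [[0,0,2],0,-1]
    - [[0,0,4],0,-1]
    - [[0,0,5.5],0,-1]
    - [[0,0,7],0,-1]
    - [[0,0,8],0,-1]
    - [[0,0,9],0,-1]
    - [[0,0,9.4],0,-1]
    - [[0,0,9.4],0,-1]

```text
time_s: 5.62
ee_pos: [546.9, 95.6, 210.7]
tool_rot: [-180.0, 0.0, 79.1]
contact_force: [0.5, 0.1, 0.0]
width: 0.0
grip_force: 0.0
```

>>> send_rows:
  moves:
    - [[-0.3,0,0],0,-1]
    - [[-0.6,0,0],0,-1]
    - [[-0.9,0,0],0,-1]
    - [[-1.2,0,0],0,-1]
    - [[-1.5,0,0],0,-1]
    - [[-1.8,0,0],0,-1]
    - [[-2.1,0,0],0,-1]
    - [[-2.1,0,0],0,-1]

```text
time_s: 6.62
ee_pos: [542.8, 74.7, 210.7]
tool_rot: [-180.0, 0.0, 79.0]
contact_force: [-0.7, -0.1, 0.2]
width: 0.007
grip_force: 0.0
```

>>> send_rows:
  moves:
    - [[-0.3,0,0],0,-1]
    - [[-0.6,0,0],0,-1]
    - [[-0.9,0,0],0,-1]
    - [[-1.2,0,0],0,-1]
    - [[-1.5,0,0],0,-1]
    - [[-1.8,0,0],0,-1]
    - [[-2.1,0,0],0,-1]
    - [[-2.4,0,0],0,-1]
    - [[-2.4,0,0],0,-1]

```text
time_s: 7.75
ee_pos: [538.3, 51.1, 210.8]
tool_rot: [180.0, 0.0, 79.0]
contact_force: [0.6, 0.3, -0.3]
width: 0.004
grip_force: 0.0
```

```bash
python3 - <<'E'
from h import *
np.set_printoptions(precision=1,suppress=True)
s=sensors.get_state();print(s['ee_pos'],s['contact_force'])
im=snapshot('top');m=cam('top')
save('t2',cv2.resize(rect(im,m,(530,45),-11,81,420,300,2),None,fx=1.5,fy=1.5))
snapshot('side')
for n in('top','side'):
  m=cam(n)
  for th in('rack_red','rack_blue','spare_a'):
    for q in mark_of(n,th)[:3]: print(th,n,round(q['score'],2),atz(ray(m,q['point']),5))
E
```

```text
[538.3  51.1 210.8] [ 0.6  0.3 -0.3]
rack_red top 0.65 [ 505.9 -249.6    5. ]
rack_red top 0.48 [550.6 121.7   5. ]
rack_blue top 0.22 [522.6 -49.7   5. ]
spare_a top 0.64 [515.1 -47.9   5. ]
rack_red side 0.54 [544.4 107.4   5. ]
```

View pics/t2.png

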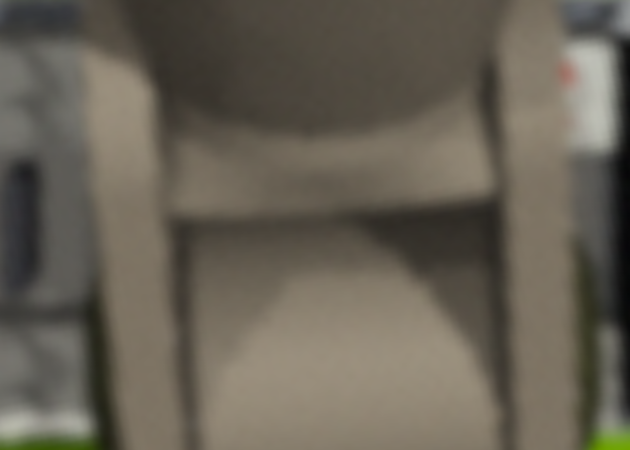

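The arm hides the row from the top camera, so I'll go by force. Blue should have moved about 35 mm. I'll creep the rest.

>>> send_rows:
  moves:
    - [[-0.1,0,0],0,-1]
    - [[-0.2,0,0],0,-1]
    - [[-0.3,0,0],0,-1]
    - [[-0.4,0,0],0,-1]
    - [[-0.5,0,0],0,-1]
    - [[-0.5,0,0],0,-1]

```text
time_s: 8.9
ee_pos: [537.4, 46.4, 210.8]
tool_rot: [180.0, 0.0, 79.1]
contact_force: [-0.2, 0.7, 0.0]
width: 0.007
grip_force: 0.5
```

>>> send_rows:
  moves:
    - [[-0.1,0,0],0,-1]
    - [[-0.2,0,0],0,-1]
    - [[-0.2,0,0],0,-1]

```text
time_s: 9.28
ee_pos: [537.0, 44.5, 210.8]
tool_rot: [-180.0, -0.0, 79.1]
contact_force: [1.3, 3.0, 0.7]
width: 0.003
grip_force: 1.3
```

>>> send_rows:
  moves:
    - [[-0.05,0,0],0,-1]
    - [[-0.1,0,0],0,-1]
    - [[-0.1,0,0],0,-1]

```text
time_s: 9.65
ee_pos: [536.7, 44.2, 210.8]
tool_rot: [-180.0, -0.1, 79.1]
contact_force: [1.0, 8.3, 0.8]
width: 0.004
grip_force: 4.3
```

About 8 N now, so the row is against the -y stop. Next I'll go back and push red gently towards +y.

>>> send_rows:
  moves:
    - [[0.5,0,0],0,-1]
    - [[1.2,0,0],0,-1]
    - [[2,0,0],0,-1]
    - [[2.8,0,0],0,-1]
    - [[3.6,0,0],0,-1]
    - [[4.4,0,0],0,-1]
    - [[5.2,0,0],0,-1]
    - [[5.7,0,0],0,-1]
    - [[6.0,0,0],0,-1]
    - [[6.0,0,0],0,-1]

```text
time_s: 10.9
ee_pos: [548.2, 102.5, 210.7]
tool_rot: [-180.0, 0.0, 79.1]
contact_force: [0.3, -0.0, -0.3]
width: 0.007
grip_force: 0.0
```

>>> send_rows:
  moves:
    - [[0.1,0,0],0,-1]
    - [[0.2,0,0],0,-1]
    - [[0.3,0,0],0,-1]
    - [[0.3,0,0],0,-1]

```text
time_s: 11.4
ee_pos: [548.8, 105.4, 210.7]
tool_rot: [180.0, -0.0, 79.1]
contact_force: [-0.3, 0.5, -0.2]
width: 0.005
grip_force: 0.1
```

>>> send_rows:
  moves:
    - [[0.1,0,0],0,-1]
    - [[0.2,0,0],0,-1]
    - [[0.2,0,0],0,-1]

```text
time_s: 11.78
ee_pos: [549.2, 107.5, 210.7]
tool_rot: [-180.0, -0.0, 79.1]
contact_force: [-0.1, -0.2, -0.8]
width: 0.006
grip_force: 0.0
```

>>> send_rows:
  moves:
    - [[0.1,0,0],0,-1]
    - [[0.2,0,0],0,-1]
    - [[0.2,0,0],0,-1]

```text
time_s: 12.15
ee_pos: [549.5, 109.2, 210.8]
tool_rot: [180.0, 0.0, 79.1]
contact_force: [-0.3, -2.7, 0.8]
width: 0.005
grip_force: 1.3
```

>>> send_rows:
  moves:
    - [[0.1,0,0],0,-1]
    - [[0.15,0,0],0,-1]
    - [[0.15,0,0],0,-1]

```text
time_s: 12.52
ee_pos: [549.7, 109.6, 210.8]
tool_rot: [-180.0, 0.2, 79.1]
contact_force: [-2.7, -12.2, 2.3]
width: 0.001
grip_force: 6.2
```

Red is against the +y stop. I'll back off, lift, turn to the gripping yaw and look.

>>> send_rows:
  moves:
    - [[-1,0,0],0,-1]
    - [[-2,0,-1],0,-1]
    - [[-2,0,-5],0,-1]
    - [[-2,0,-9],0,-1]
    - [[-2,0,-13],0,-1]
    - [[-2,0,-13],0,-1]

```text
time_s: 13.28
ee_pos: [546.0, 91.0, 344.2]
tool_rot: [179.6, -0.1, 79.1]
contact_force: [-0.1, 0.8, 0.2]
width: 0.002
grip_force: 0.0
```

>>> send_rows:
  moves:
    - [[-0.5,2,-3],-0.17,0]
    - [[-1.4,5,-6.4],-0.35,0]
    - [[-1.4,7.7,-6.4],-1.57,0]
    - [[-1.4,7.7,-6.4],-1.57,0]
    - [[-1.4,7.7,-6.4],-1.57,0]
    - [[-1.4,7.7,-6.4],-1.57,0]
    - [[-1.4,7.7,-6.4],-1.57,0]
    - [[-1.4,7.7,-6.4],-1.57,0]
    - [[-1.4,7.7,-6.4],-1.57,0]
    - [[-1.4,7.7,-6.4],-1.57,0]

```text
time_s: 14.52
ee_pos: [618.9, 62.6, 404.0]
tool_rot: [180.0, -0.1, 169.0]
contact_force: [-0.8, 1.4, 0.3]
width: 0.498
grip_force: 0.0
```

```bash
python3 - <<'E'
from h import *
np.set_printoptions(precision=1,suppress=True)
s=sensors.get_state();print(s['ee_pos'],s['tool_rot'],s['joint_pos'],s['time_s'])
m=cam('wrist');im=snapshot('wrist');save('w2',im);np.savez('w2',f=m[0],cx=m[1],cy=m[2],R=m[3],t=m[4]);print(-m[3].T@m[4])
for th in('tray','rack_red','rack_blue','spare_a','yellow_handle','rack_yellow'):
    for q in mark_of('wrist',th)[:3]: print(th,round(q['score'],2),np.array(q['point'])*[640,400],atz(ray(m,q['point']),76 if 'handle' in th else 5))
a=rect(im,m,(537,45),-11,81,640,300,2);b=rect(im,m,(537,45),-11,22,640,300,2)
o=np.vstack([a,b])
for i in range(0,640,20):
  for y in(0,300): cv2.line(o,(i,y),(i,y+(8 if i%100 else 16)),(255,0,255),1)
for i in range(0,600,20): cv2.line(o,(0,i),(8,i),(255,0,255),1)
save('rect2',o)
E
```

```text
[618.9  62.6 404. ] [180.   -0.1 169. ] [ -5.1  29.3  62.    0.   88.8 -84.1] 14.525
[543.6  78.6 383.8]
rack_red 0.63 [362.9  82.7] [550.3 125.4   5. ]
rack_red 0.51 [321.8 281.7] [775.5  38.3   5. ]
rack_blue 0.7 [272.7  86.2] [535.6  31.8   5. ]
spare_a 0.7 [180.2  82.4] [513.3 -62.4   5. ]
spare_a 0.65 [228.1  85.8] [526.2 -14.1   5. ]
rack_yellow 0.71 [ 30.5 106.5] [ 506.1 -227.     5. ]
```

View pics/rect2.png

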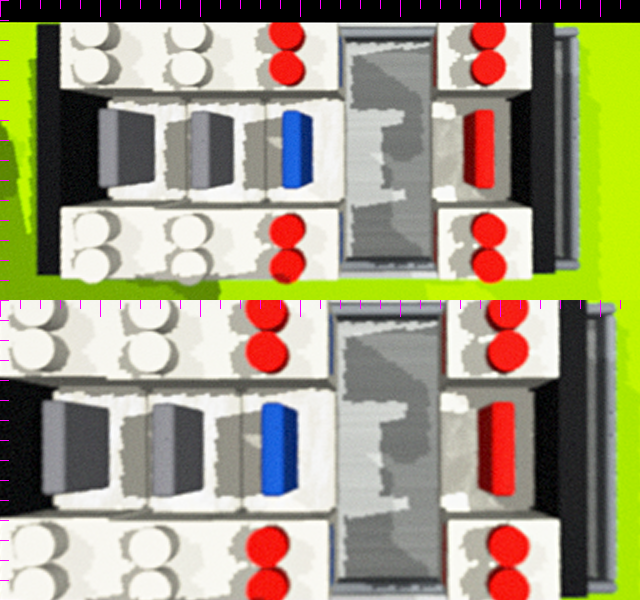

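The gap is clear, 50 mm wide (cols 338 to 438, rect centre 388) and square to the yaw of -11°. The tray centre line is at row ~148.5, about 1 mm above the frame's centre. Now I'll put the camera straight above yellow.

>>> send_rows:
  moves:
    - [[-1.8,-6.2,0],0.21,0]
    - [[-1.8,-12.4,0],0.21,0]
    - [[-1.8,-18.6,0],0.21,0]
    - [[-1.8,-24,0],0.21,0]
    - [[-1.8,-29,0],0.21,0]
    - [[-1.8,-32.5,0],0.21,0]
    - [[-1.8,-32.5,0],0.21,0]
    - [[-1.8,-32.5,0],0.21,0]
    - [[-1.8,-32.5,0],0.21,0]

```text
time_s: 16.0
ee_pos: [575.0, -258.4, 404.9]
tool_rot: [180.0, 0.0, 157.1]
contact_force: [-0.3, -0.4, 0.3]
width: 0.501
grip_force: 0.0
```

```bash
python3 - <<'E'
from h import *
np.set_printoptions(precision=1,suppress=True)
s=sensors.get_state();print(s['ee_pos'],s['tool_rot'],s['time_s'])
m=cam('wrist');im=snapshot('wrist');save('w3',im);np.savez('w3',f=m[0],cx=m[1],cy=m[2],R=m[3],t=m[4]);print(-m[3].T@m[4])
for th in('yellow_handle','rack_yellow'):
    for q in mark_of('wrist',th)[:3]: print(th,round(q['score'],2),np.array(q['point'])*[640,400],atz(ray(m,q['point']),76 if 'handle' in th else 0))
a=rect(im,m,(504,-231),-23,76,320,400,2);b=rect(im,m,(504,-231),-23,0,320,400,2)
o=np.hstack([a,b])
for i in range(0,640,20): cv2.line(o,(i,0),(i,(8 if i%100 else 16)),(255,0,255),1)
for i in range(0,400,20): cv2.line(o,(0,i),(8,i),(255,0,255),1)
save('rect3',o)
E
```

```text
[ 575.  -258.4  404.9] [180.    0.  157.1] 16.0
[ 504.4 -227.1  384.6]
yellow_handle 0.62 [314.6  85.4] [ 504.  -229.8   76. ]
rack_yellow 0.77 [314.5  85.8] [ 504.2 -230.8    0. ]
```

View pics/rect3.png

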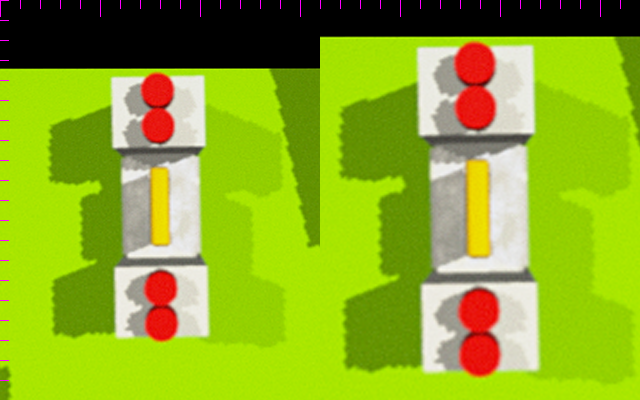

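Yellow's handle top is at rect (160, 206.5). That puts yellow's centre at about (507.1, -232.3) with yaw -22.1°. I'll grasp it now.

>>> send_rows:
  moves:
    - [[4,-0.1,2],-0.01,0]
    - [[7.3,-0.2,5],-0.014,0]
    - [[7.3,-0.2,9],-0.014,0]
    - [[7.3,-0.2,13],-0.014,0]
    - [[7.3,-0.2,16],-0.014,0]
    - [[7.3,-0.2,18],-0.014,0]
    - [[7.3,-0.2,19.2],-0.014,0]
    - [[7.3,-0.2,19.8],-0.014,0]
    - [[7.3,-0.2,19.8],-0.014,0]

```text
time_s: 17.27
ee_pos: [506.8, -232.9, 207.0]
tool_rot: [-180.0, 0.0, 157.8]
contact_force: [-0.3, 0.5, -0.3]
width: 0.499
grip_force: 0.0
```

>>> send_rows:
  moves:
    - [[0,0,0],0,-0.5]
    - [[0,0,0],0,-0.7]
    - [[0,0,0],0,-0.85]
    - [[0,0,0],0,-1]
    - [[0,0,0],0,-1]
    - [[0,0,0],0,-1]
    - [[0,0,0],0,-1]
  force: 25

```text
time_s: 18.15
ee_pos: [506.7, -233.0, 206.7]
tool_rot: [-180.0, -0.0, 157.8]
contact_force: [-0.7, -0.0, -0.5]
width: 0.111
grip_force: 24.9
```

>>> send_rows:
  moves:
    - [[0,0,-2],0,-1]
    - [[0,0,-6],0,-1]
    - [[0,0,-10],0,-1]
    - [[0,0,-13],0,-1]
    - [[0,0,-13],0,-1]

```text
time_s: 18.77
ee_pos: [506.8, -232.9, 338.2]
tool_rot: [-179.9, 0.2, 157.8]
contact_force: [-0.4, -0.2, -2.2]
width: 0.113
grip_force: 24.9
```

>>> send_rows:
  moves:
    - [[1.3,4.5,0],-0.05,-1]
    - [[2.5,9,0],-0.1,-1]
    - [[3.9,14,0],-0.15,-1]
    - [[5.3,19,0],-0.195,-1]
    - [[6.7,24,0],-0.195,-1]
    - [[7.8,28,0],-0.195,-1]
    - [[8.4,30,0],-0.195,-1]
    - [[8.4,30.1,0],-0.195,-1]
    - [[8.4,30.1,0],-0.195,-1]
    - [[8.4,30.1,0],-0.195,-1]

```text
time_s: 20.02
ee_pos: [542.8, 76.5, 336.3]
tool_rot: [-180.0, -0.0, 168.9]
contact_force: [-1.5, 0.3, -1.7]
width: 0.114
grip_force: 24.9
```

```bash
python3 - <<'E'
from h import *
np.set_printoptions(precision=2,suppress=True)
s=sensors.get_state();print(s['ee_pos'],s['tool_rot'],s['time_s'],s['width'],s['contact_force'])
m=cam('wrist');im=snapshot('wrist');save('w4',im);np.savez('w4',f=m[0],cx=m[1],cy=m[2],R=m[3],t=m[4]);print(-m[3].T@m[4])
d=np.array([542.4,77.1])-s['ee_pos'][:2];a=np.radians(s['tool_rot'][2])
print(d@[np.cos(a),np.sin(a)],d@[np.sin(a),-np.cos(a)])
E
```

```text
[542.78  76.53 336.31] [-179.99   -0.04  168.88] 20.025 0.11384779704865937 [-1.51  0.28 -1.68]
[467.53  92.64 316.11]
0.48049054603084507 0.48502932389485803
```

View pics/w4.png

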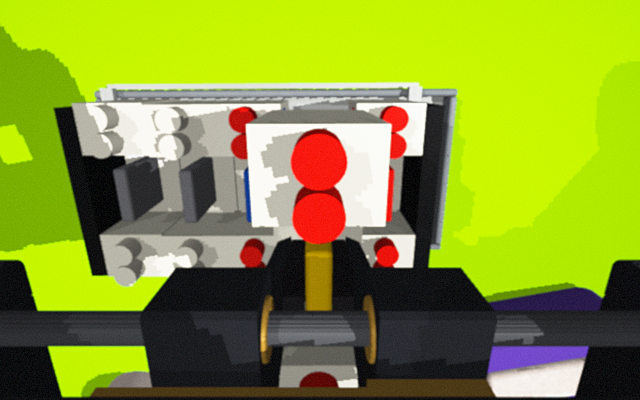

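Yellow hangs square over the gap (its near block spans cols 247-390, between blue at 250 and red at 390). Lowering now, and slowing down at block-top height.

>>> send_rows:
  moves:
    - [[0.05,0.05,1],0,-1]
    - [[0.05,0.05,2.5],0,-1]
    - [[0.05,0.05,3.5],0,-1]
    - [[0.05,0.05,4.3],0,-1]
    - [[0.05,0.05,4.7],0,-1]
    - [[0.05,0.05,5.1],0,-1]
    - [[0.05,0.05,5.5],0,-1]
    - [[0.05,0.05,5.5],0,-1]

```text
time_s: 21.08
ee_pos: [542.3, 78.1, 281.6]
tool_rot: [-180.0, -0.0, 169.0]
contact_force: [-0.3, 0.6, -1.3]
width: 0.111
grip_force: 24.9
```

>>> send_rows:
  moves:
    - [[0,0,0.4],0,-1]
    - [[0,0,0.8],0,-1]
    - [[0,0,1.2],0,-1]
    - [[0,0,1.2],0,-1]

```text
time_s: 21.58
ee_pos: [542.3, 78.0, 269.4]
tool_rot: [-180.0, -0.0, 169.0]
contact_force: [-0.3, 0.1, -1.5]
width: 0.114
grip_force: 24.9
```

>>> send_rows:
  moves:
    - [[0,0,0.5],0,-1]
    - [[0,0,1],0,-1]
    - [[0,0,1.5],0,-1]
    - [[0,0,2],0,-1]
    - [[0,0,2.5],0,-1]
    - [[0,0,3],0,-1]
    - [[0,0,3.4],0,-1]
    - [[0,0,3.4],0,-1]

```text
time_s: 22.58
ee_pos: [542.3, 78.0, 235.4]
tool_rot: [-180.0, -0.0, 169.0]
contact_force: [0.3, -0.1, -2.0]
width: 0.105
grip_force: 24.9
```

>>> send_rows:
  moves:
    - [[0,0,0.25],0,-1]
    - [[0,0,0.5],0,-1]
    - [[0,0,0.75],0,-1]
    - [[0,0,0.75],0,-1]

```text
time_s: 23.08
ee_pos: [542.3, 78.0, 228.1]
tool_rot: [-180.0, -0.0, 169.0]
contact_force: [0.8, 0.5, -1.5]
width: 0.111
grip_force: 24.9
```

>>> send_rows:
  moves:
    - [[0,0,0.2],0,-1]
    - [[0,0,0.4],0,-1]
    - [[0,0,0.6],0,-1]
    - [[0,0,0.6],0,-1]

```text
time_s: 23.58
ee_pos: [542.4, 78.0, 222.1]
tool_rot: [-180.0, -0.0, 169.0]
contact_force: [0.4, 0.2, -1.7]
width: 0.111
grip_force: 24.9
```

>>> send_rows:
  moves:
    - [[0,0,0.2],0,-1]
    - [[0,0,0.4],0,-1]
    - [[0,0,0.6],0,-1]
    - [[0,0,0.6],0,-1]

```text
time_s: 24.08
ee_pos: [542.3, 78.1, 216.1]
tool_rot: [-180.0, -0.0, 169.0]
contact_force: [-0.2, -1.1, -2.9]
width: 0.111
grip_force: 24.9
```

Now the last 4 mm, in 1 mm steps.

>>> send_rows:
  moves:
    - [[0,0,0.1],0,-1]
    - [[0,0,0.2],0,-1]
    - [[0,0,0.3],0,-1]
    - [[0,0,0.3],0,-1]

```text
time_s: 24.58
ee_pos: [542.3, 78.0, 213.2]
tool_rot: [-180.0, -0.0, 169.0]
contact_force: [-0.1, 0.4, -1.7]
width: 0.108
grip_force: 24.9
```

>>> send_rows:
  moves:
    - [[0,0,0.05],0,-1]
    - [[0,0,0.1],0,-1]
    - [[0,0,0.1],0,-1]

```text
time_s: 24.95
ee_pos: [542.4, 78.0, 212.2]
tool_rot: [180.0, -0.0, 169.0]
contact_force: [0.4, -0.2, -2.2]
width: 0.109
grip_force: 24.9
```

>>> send_rows:
  moves:
    - [[0,0,0.05],0,-1]
    - [[0,0,0.1],0,-1]
    - [[0,0,0.1],0,-1]

```text
time_s: 25.32
ee_pos: [542.4, 78.0, 211.7]
tool_rot: [180.0, 0.0, 169.0]
contact_force: [-2.1, -0.9, 4.4]
width: 0.11
grip_force: 24.9
```

It's on the floor, with a light upward force. I'll open a little, then lift out.

>>> send_rows:
  moves:
    - [[0,0,0],0,-0.7]
    - [[0,0,0],0,-0.55]
    - [[0,0,0],0,-0.55]
    - [[0,0,0],0,-0.55]
    - [[0,0,-1],0,-0.55]
    - [[0,0,-3],0,-0.55]
    - [[0,0,-6],0,-0.55]
    - [[0,0,-10],0,-0.55]
    - [[0,0,-13],0,-0.55]
    - [[0,0,-13],0,-0.55]

```text
time_s: 26.58
ee_pos: [542.3, 78.1, 343.8]
tool_rot: [180.0, 0.3, 169.0]
contact_force: [0.6, 0.6, -0.7]
width: 0.227
grip_force: 0.0
```

>>> send_rows:
  moves:
    - [[-4,0,-5],0,-0.55]
    - [[-7.7,0,-6.3],0,-0.55]
    - [[-7.7,0,-6.3],0,-0.55]
    - [[-7.7,0,-6.3],0,-0.55]

```text
time_s: 27.08
ee_pos: [617.5, 63.4, 402.7]
tool_rot: [-180.0, -0.2, 169.0]
contact_force: [0.1, 1.8, 0.1]
width: 0.225
grip_force: 0.0
```

```bash
python3 - <<'E'
from h import *
np.set_printoptions(precision=1,suppress=True)
s=sensors.get_state();print(s['ee_pos'],s['tool_rot'],s['time_s'])
m=cam('wrist');im=snapshot('wrist')
for th in('rack_yellow','rack_red','rack_blue','spare_a'):
    for q in mark_of('wrist',th)[:2]: print(th,round(q['score'],2),atz(ray(m,q['point']),5))
o=np.vstack([rect(im,m,(537,45),-11,81,640,300,2),cv2.resize(snapshot('side')[150:310,200:541],(640,300))])
for i in range(0,640,20): cv2.line(o,(i,0),(i,8 if i%100 else 16),(255,0,255),1)
save('fin',o)
E
```

```text
[617.5  63.4 402.7] [-180.    -0.2  169. ] 27.075
rack_yellow 0.81 [544.   81.6   5. ]
rack_yellow 0.55 [552.  125.5   5. ]
rack_red 0.72 [551.3 123.7   5. ]
rack_red 0.2 [536.1  31.5   5. ]
rack_blue 0.9 [534.3  32.9   5. ]
rack_blue 0.63 [778.6  34.9   5. ]
spare_a 0.82 [525.5 -12.4   5. ]
spare_a 0.74 [513.4 -58.7   5. ]
```

View pics/fin.png

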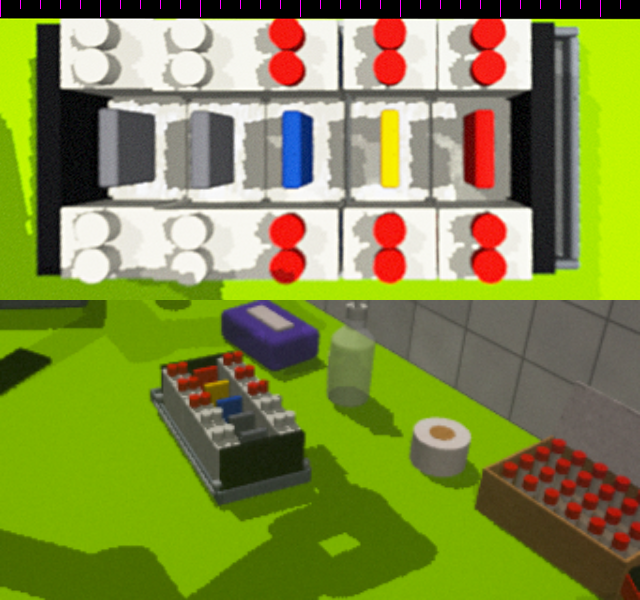

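Yellow (handle col 390) stands level between blue (291) and red (486), 49 mm from each, and all five racks are upright. Handing in.

```bash
python3 -c "
from workcell import hand_in
print(hand_in())"
```

```text
the job is handed in; nothing more can be done
None
```

The yellow rack now stands on the tray floor between the red and blue racks, all five racks are upright, and the job is handed in (about 27 s of the 69 s used); no verdict came back.

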